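# Nest the turned box lids crown-down in the tray

### The arm

A 6-joint arm with a two-finger parallel gripper is mounted at the origin on the work surface. World frame = base frame: x ahead of the robot, y to its left, z up, the work surface at z = 0. Lengths are in m, angles in rad, forces in N, time in s.
With the tool pointing down it reaches from about 0.3 to 0.875 m from the base axis. Payload 6.4 kg.
Tool frame: the origin (TCP) lies midway between the tips of the shut fingers; the grasp point (between the pads) lies 19 mm behind it; z points along the fingers, y is the line along which they close (so a half turn about z gives the same grasp; the last joint's range is limited). The gripper opens to 85 mm and grips with 20 to 120 N. Pads are 22 mm wide; open, the fingers measure 114 mm over their backs; the gripper's body (76 mm by 85 mm) begins 54 mm behind the grasp point. The pads swing forward as they close: fully open they stand 13 mm farther back than shut.
Start: joints at [0.971, 0.181, 1.607, -0, 1.354, -0.206], TCP at [0.221, 0.531, 0.231] pointing down, gripper open.
Joint ranges: [-2.99, 2.99], [-0.89, 2.07], [0.3, 2.58], [-1.14, 4.28], [0, 2.63], [-3.12, 3.12]. Speed limits (rad/s): [2.57, 2.57, 3.01, 3.14, 3.14, 3.14].

### API

Orientations are given as a unit quaternion [w, x, y, z].
In Python, from bench import status, camera, ctrl gives the robot as it stands. The module is installed in compiled form; this text tells all that it offers.
- The arm moves only by the shell command python3 -m handwheel 'ROWS'. ROWS is JSON, a list that holds one entry, the list of rows, each a list of 7 numbers: the opening, from -1 (shut) to 1 (fully open), then the shift along the tool's x, y, z in cm, then the turn, a rotation vector about the tool's x, y, z in degrees. A call has 1 to 10 rows; each row is the pose to reach, as a shift and turn from the pose commanded when the call began, along the tool's axes at that moment; what a row does not reach only later rows make up. A row lasts 1/8 s, in which the tool goes at most 62.5 mm and 10.7 degrees, less where a joint would pass 70% of its speed; a pose out of reach is approached as far as the arm can. A call with a gripper value outside its range is refused whole. The fingers move at their own pace and stop on an object; the grip force is fixed at half the most. Time passes only in rows, so rows that repeat a pose let the fingers close. It gives the time, the measured TCP pose, the force, the opening and the grip force at its end, in the units of the state.
- status.get_obs(): the state, without advancing time (a new reading comes with each control period).
- camera(name): name is "side" or "top"; returns a dict with "frame" (480x640x3 uint8, blue, green, red), "depth" (480x640 float32, m along the optical axis (not along the pixel's ray), 0 where there is no reading), "fx", "fy", "cx", "cy" (pixels), "extrinsics" (4x4, takes a point from camera to world coordinates). Camera axes: x right, y down, z forward; pixel columns grow to the right and rows downward; lengths in m; the calibration is good to about 2 mm. A picture is of the moment at which its call begins.
- ctrl.hand_in(): hands the job in; it is judged then, once.
The state is a dict: "time_s": time; "q": joint angles; "dq": joint speeds; "joint_efforts": joint torques, N m; "eef_pos": TCP position; "eef_rot": TCP orientation; "wrist_force": force on the tool from outside, world axes, zero at the start; "torque": the same for the moment, N m; "opening": opening from 0.0 (shut) to 1.0 (fully open); "grasp_force": force on a finger pad.
Only numpy, scipy, OpenCV 4.12 (cv2) and the standard library are available. Lean on these libraries where they do the work, as an engineer would, in place of code of your own. Each camera call takes 0.05 s, during which the arm holds its last target. There are 200 camera calls.

### The job

Stack the three cream box lids in the middle of the round green tray, all crown down with their open sides up: the largest stands on the tray, the middle-sized one sits inside it and the smallest inside that, each level on its knob and centred in the one below. Set each lid down gently without dropping or overturning it, and leave the cups, pail and tools where they are.

Things in the scene. Friction and masses are not known exactly. Their poses are not given: they have to be found in the camera images.
- lid_large_mid (a point): the largest cream turned wooden lid, black rim band, crown down on its flat black knob (60 mm wide, 18 high). Outside 150 mm, mouth 134 mm across, rim wall 8 mm, upright over its top 22 mm, domed below; 64 mm high; inside floor 28 mm above knob face, so a lid set in it stands 28 mm higher. Point: on the axis, half-way (32 mm) up; z out of the mouth, up at start. Loose, round, 180-300 g.
- lid_medium_mid (a point): the middle-sized cream turned wooden lid, black rim band, crown down on its flat black knob (54 mm wide, 18 high). Outside 122 mm, mouth 106 mm across, rim wall 8 mm, upright over its top 22 mm, domed below; 64 mm high; inside floor 28 mm above knob face, so a lid set in it stands 28 mm higher. Point: on the axis, half-way (32 mm) up; z out of the mouth, up at start. Loose, round, 130-210 g.
- lid_small_mid (a point): the smallest cream turned wooden lid, black rim band, crown down on its flat black knob (46 mm wide, 18 high). Outside 94 mm, mouth 78 mm across, rim wall 8 mm, upright over its top 22 mm, domed below; 64 mm high; inside floor 28 mm above knob face, so a lid set in it stands 28 mm higher. Point: on the axis, half-way (32 mm) up; z out of the mouth, up at start. Loose, round, 80-130 g.
- tray: round green-painted wooden tray, fixed for the job, 184 mm across, 18 mm high, with a thin low lip; flat floor inside about 160 mm across. Origin: centre of its underside, on the bench; the floor is 10 mm above it; z up.
- cup_tall: bystander: open cream cup with a black foot, 56 mm across, 95 mm high; origin under its centre
- cup_mid: bystander: open cream cup with a black foot, 72 mm across, 85 mm high; origin under its centre
- bowl_wide: bystander: wide open cream pot with a black foot and straight walls, 104 mm across, 72 mm high; origin under its centre
- pail: bystander: small teal plastic pail holding cream rings, 102 mm across, 86 mm high; origin under its centre
- sanding_block: bystander: cork sanding block, 70 x 115 x 28 mm high, long along its y; origin under its centre
- oilstone: bystander: dark grey oilstone, 40 x 105 x 20 mm high, long along its y; origin under its centre
- file: bystander: flat steel file with a wooden handle, lying on the bench, 26 mm high; origin where blade meets handle: the blade runs 220 mm along +x, the handle 132 mm along -x
Mind the look-alikes: they are no part of the job. Leave any pink or red look-alike of the part that bears lid_medium_mid alone.

How it is judged:
By the outcome, as a careful person would: the job done as asked, in the order asked, and still so for the second after the job is handed in, with the robot touching nothing.
It also fails if it takes over 72 s, if anything falls off the work surface, if the arm or the gripper's body presses on something with over 40 N, if the wrist force passes 120 N, or if a joint passes its speed limit or range.

## Working session

There is one attempt and no reset: what is moved stays moved. The work goes in short steps, Python scripts to look and compute and a shell command to move; the robot and the scene stay as the last step left them, time stands still between calls to the robot, and variables do not carry over. Pictures are saved under pics/ and viewed, at most 12 in all, crops included, and the job is handed in when it is done.

```bash
mkdir -p pics
python3 - <<'E'
from bench import status,camera
import cv2
for n in("top","side"):
    c=camera(n); cv2.imwrite(f"pics/{n}0.png",c["frame"]); print(n,c["fx"],c["cx"],c["cy"],c["extrinsics"].round(3).tolist())
o=status.get_obs(); print(o["eef_pos"],o["eef_rot"],o["opening"],o["time_s"])
E
```

```text
top 529.3584411239948 327.02803854146947 241.11268871238047 [[-0.001, -0.976, 0.216, 0.262], [-1.0, 0.002, 0.004, 0.003], [-0.005, -0.216, -0.976, 1.36], [0.0, 0.0, 0.0, 1.0]]
side 443.7856483087048 322.9121103353369 239.41068150592272 [[0.923, -0.27, 0.274, 0.179], [-0.384, -0.624, 0.681, -0.864], [-0.013, -0.734, -0.679, 0.949], [0.0, 0.0, 0.0, 1.0]]
[0.22034479 0.53059094 0.23049479] [-3.02860027e-04  1.95639003e-01  9.80675681e-01 -7.04698625e-04] 0.9997841457485556 0.1
```

View pics/top0.png

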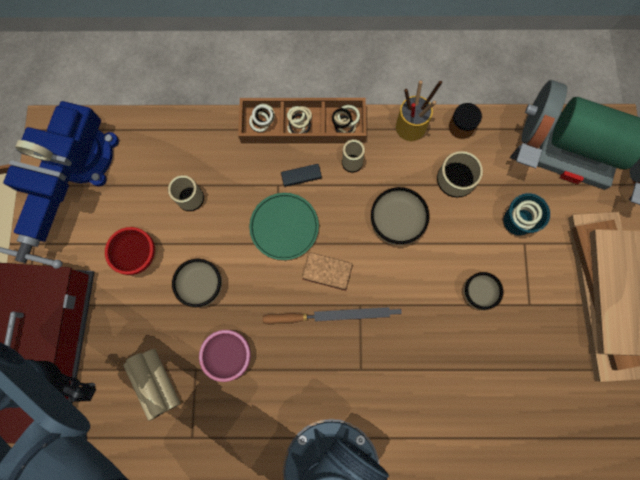

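View pics/side0.png

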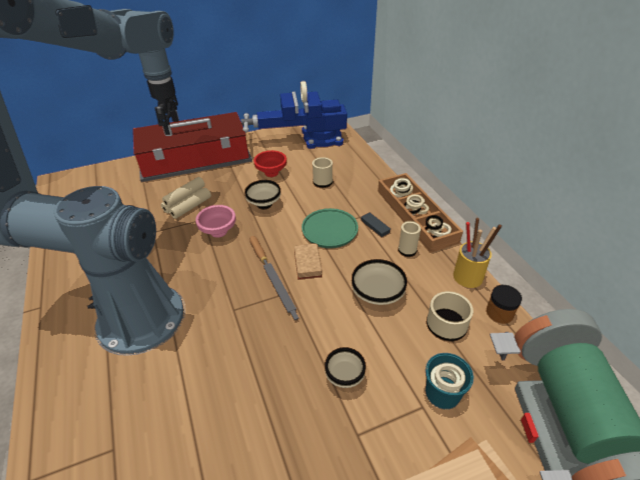

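The top view shows the large lid at about (400,215), the medium at (197,283), the small at (484,290) and the tray at (284,226). The pink and red decoys are at (225,355) and (130,250). The side view agrees.

```bash
cat > h.py <<'E'
import numpy as np,cv2
from bench import status,camera
def ray(c,uv,z):
    d=np.array([(uv[0]-c["cx"])/c["fx"],(uv[1]-c["cy"])/c["fy"],1.]); E=c["extrinsics"]
    r=E[:3,:3]@d; o=E[:3,3]; return o+r*(z-o[2])/r[2]
def circ(c,mask,seed,z,rad=60):
    """outer contour of mask around seed -> circle fit on plane z: centre, diameter"""
    m=np.zeros_like(mask); cv2.circle(m,seed,rad,255,-1); m&=mask
    cs,_=cv2.findContours(m,cv2.RETR_EXTERNAL,cv2.CHAIN_APPROX_NONE)
    k=max(cs,key=cv2.contourArea)[:,0]
    k=cv2.convexHull(k)[:,0]
    P=np.array([ray(c,p,z)[:2] for p in k])
    s=np.linalg.lstsq(np.c_[2*P,np.ones(len(P))],(P**2).sum(1),rcond=None)[0]
    r=np.sqrt(s[2]+s[0]**2+s[1]**2)
    return s[:2].round(4),round(2*r,4),np.abs(np.hypot(*(P-s[:2]).T)-r).max().round(4)
def masks(c):
    hsv=cv2.cvtColor(c["frame"],cv2.COLOR_BGR2HSV)
    return (hsv[...,2]<60).astype(np.uint8)*255, cv2.inRange(hsv,(60,80,40),(90,255,255))
def go(target):
    """shift in tool axes, cm, from measured pose to world target"""
    from scipy.spatial.transform import Rotation as R
    o=status.get_obs(); q=o["eef_rot"]; r=R.from_quat([q[1],q[2],q[3],q[0]])
    return (r.inv().apply(np.array(target)-o["eef_pos"])*100).round(2)
E
python3 - <<'E'
from h import *
for n,S in(("top",[(400,215,38),(197,283,32),(484,290,27),(284,226,45)]),("side",[(379,285,34),(263,193,24),(346,367,27),(330,228,38)])):
    c=camera(n); d,g=masks(c)
    for i,s in enumerate(S):
        print(n,i,circ(c,g if i==3 else d,s[:2],.018 if i==3 else .064,s[2]))
E
```

```text
top 0 (array([ 0.6148, -0.1748]), np.float64(0.1483), np.float64(0.0019))
top 1 (array([0.4443, 0.3312]), np.float64(0.1205), np.float64(0.0013))
top 2 (array([ 0.4231, -0.3746]), np.float64(0.0928), np.float64(0.0014))
top 3 (array([0.6001, 0.1225]), np.float64(0.1774), np.float64(0.0006))
side 0 (array([ 0.6121, -0.1813]), np.float64(0.1479), np.float64(0.0022))
side 1 (array([0.443 , 0.3239]), np.float64(0.1213), np.float64(0.0049))
side 2 (array([ 0.421, -0.381]), np.float64(0.0919), np.float64(0.0014))
side 3 (array([0.5968, 0.1153]), np.float64(0.179), np.float64(0.0033))
```

Run:
```python
from h import *
y=np.array([.384,.923])
for n,c,r in(("L",(.6135,-.178),.071),("M",(.4437,.3276),.057),("S",(.422,-.3778),.043)):
    p=np.array(c)+y*r; print(n,p,go([*p,.13]))
```

```text
L [ 0.640764 -0.112467] [-63.5  -43.26  10.1 ]
M [0.465588 0.380211] [-28.42  -4.48  10.07]
S [ 0.438512 -0.338111] [-53.48 -71.86  10.14]
```

```bash
python3 -m handwheel '[[[0,-16,-11,2.5,0,0,0],[0,-32,-22,5,0,0,0],[0,-48,-33,7,0,0,0],[0,-60,-41,9,0,0,0],[0,-63.5,-43.3,10.1,0,0,0],[0,-63.5,-43.3,10.1,0,0,0],[0,-63.5,-43.3,10.1,0,0,0],[0,-63.5,-43.3,10.1,0,0,0],[0,-63.5,-43.3,10.1,0,0,0],[0,-63.5,-43.3,10.1,0,0,0]]]'
python3 - <<'E'
from h import *
print(go([.6408,-.1125,.13]))
E
```

```text
time_s: 1.45
eef_pos: [0.5602, 0.0101, 0.15]
eef_rot: [0.0, 0.196, 0.981, 0.0]
wrist_force: [1.4, 0.7, 0.5]
opening: 0.5
grasp_force: 0.0
[-12.15  -8.22   2.  ]
```

```bash
python3 -m handwheel '[[[0,-5,-3.4,0.8,0,0,0],[0,-10,-6.7,1.7,0,0,0],[0,-12.1,-8.2,2,0,0,0],[0,-12.1,-8.2,2,0,0,0],[0,-12.1,-8.2,2,0,0,0]]]'
python3 - <<'E'
from h import *
c=camera("side"); cv2.imwrite("pics/s1.png",cv2.resize(c["frame"][180:360,260:500],None,fx=3,fy=3))
print(go([.6408,-.1125,.04]))
E
```

```text
time_s: 2.08
eef_pos: [0.6389, -0.1092, 0.13]
eef_rot: [-0.001, 0.195, 0.981, 0.0]
wrist_force: [0.6, 0.3, 0.4]
opening: 0.502
grasp_force: 0.0
[-0.31 -0.27  9.02]
```

View pics/s1.png

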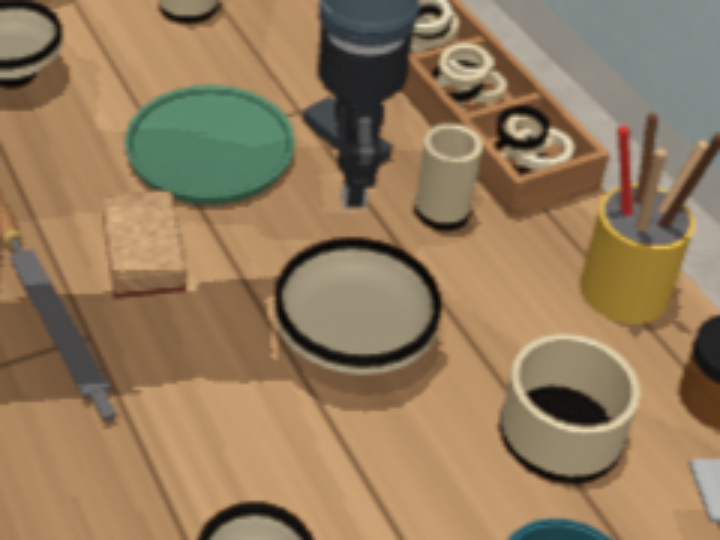

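The gripper, at crop (355,180), is above the far rim of the large lid, which lies at crop (358,300). I'll go down and close.

```bash
python3 -m handwheel '[[[0,-0.1,-0.1,3,0,0,0],[0,-0.1,-0.1,6,0,0,0],[0,-0.1,-0.1,8,0,0,0],[0,-0.1,-0.1,9,0,0,0],[0,-0.1,-0.1,9,0,0,0],[-0.6,-0.1,-0.1,9,0,0,0],[-1,-0.1,-0.1,9,0,0,0],[-1,-0.1,-0.1,9,0,0,0],[-1,-0.1,-0.1,9,0,0,0],[-1,-0.1,-0.1,9,0,0,0]]]'
python3 - <<'E'
from h import *
c=camera("top"); d,g=masks(c); cv2.imwrite("pics/t1.png",cv2.resize(c["frame"][120:320,220:500],None,fx=2.5,fy=2.5))
E
```

```text
time_s: 3.38
eef_pos: [0.6426, -0.1128, 0.0435]
eef_rot: [0.003, 0.195, 0.981, -0.001]
wrist_force: [0.8, -0.9, 7.1]
opening: 0.103
grasp_force: 57.8
```

View pics/t1.png

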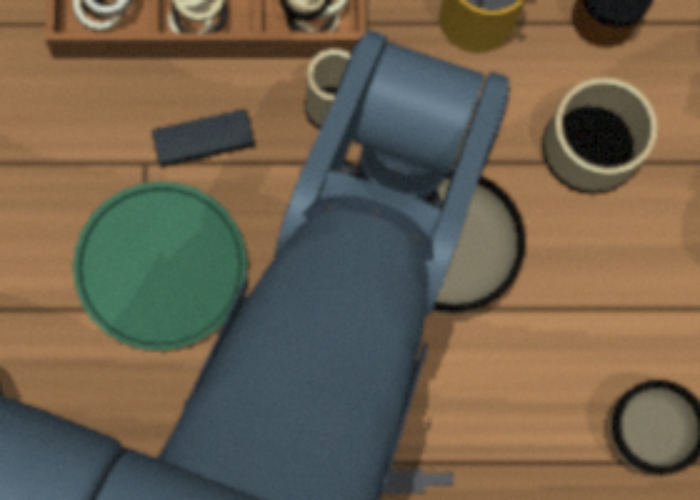

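The grip holds at 8.7 mm, the wall thickness. I'll lift and carry it over the tray.

```bash
python3 -m handwheel '[[[-1,0,0,-1,0,0,0],[-1,0,0,-3,0,0,0],[-1,0,0,-5.5,0,0,0],[-1,1.5,3.5,-7.5,0,0,0],[-1,4,8,-8,0,0,0],[-1,6.5,13,-8,0,0,0],[-1,9,18.5,-8,0,0,0],[-1,11,23,-8,0,0,0],[-1,12.3,26,-8,0,0,0],[-1,12.8,26.8,-8,0,0,0]]]'; python3 -m handwheel '[[[-1,0,0,0,0,0,0],[-1,0,0,0,0,0,0],[-1,0,0,0,0,0,0]]]'
python3 - <<'E'
from h import *
c=camera("side"); cv2.imwrite("pics/s2.png",cv2.resize(c["frame"][130:310,210:450],None,fx=3,fy=3))
np.savez("s2.npz",**c)
E
```

```text
time_s: 4.68
eef_pos: [0.624, 0.1877, 0.1209]
eef_rot: [-0.0, 0.194, 0.981, 0.0]
wrist_force: [-0.6, -1.1, -3.2]
opening: 0.086
grasp_force: 71.1
time_s: 5.05
eef_pos: [0.625, 0.1838, 0.1204]
eef_rot: [-0.0, 0.196, 0.981, -0.0]
wrist_force: [-0.7, 0.6, -3.0]
opening: 0.084
grasp_force: 71.1
```

View pics/s2.png

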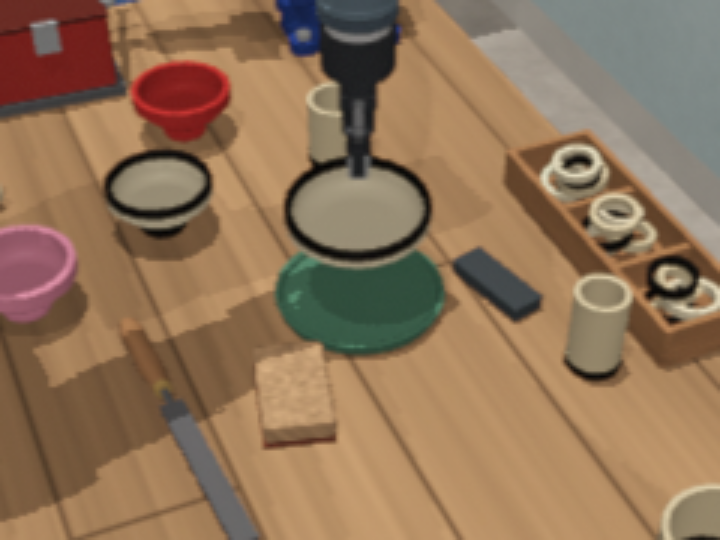

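The large lid (crop about (358,210)) is held over the tray (360,290). I'll check its tilt from the depth image and its centre from the rim.

```bash
cat >> h.py <<'E'
def rim(c,seed,rad):
    """plane fit to the dark rim by depth -> normal, mean z, pts"""
    d,_=masks(c); m=np.zeros_like(d); cv2.circle(m,seed,rad,255,-1); m&=d
    m=cv2.erode(m,np.ones((2,2),np.uint8))
    v,u=np.nonzero(m&((c["depth"]>0)*255).astype(np.uint8)); z=c["depth"][v,u]
    P=np.c_[(u-c["cx"])/c["fx"]*z,(v-c["cy"])/c["fy"]*z,z]@c["extrinsics"][:3,:3].T+c["extrinsics"][:3,3]
    return P
def plane(P,it=6):
    for _ in range(it):
        k=np.linalg.lstsq(np.c_[P[:,:2]-P[:,:2].mean(0),np.ones(len(P))],P[:,2],rcond=None)[0]
        e=P[:,2]-np.c_[P[:,:2]-P[:,:2].mean(0),np.ones(len(P))]@k
        if np.abs(e).max()<.006: break
        P=P[np.abs(e)<max(.004,2*e.std())]
    return np.degrees(k[:2]).round(2),k[2].round(4),len(P)
E
python3 - <<'E'
from h import *
c=dict(np.load("s2.npz")); P=rim(c,(329,200),27); P=P[(P[:,2]>.115)&(P[:,2]<.16)]
print("slopes deg x,y; z",plane(P), P.mean(0))
d,g=masks(c)
m=d.copy(); m[:183]=0 # drop gripper
for z in(.141,.145): print(z,circ(c,m,(329,202),z,28))
E
```

```text
slopes deg x,y; z (array([2.22, 3.82]), np.float64(0.1315), 133) [0.5899873  0.11114212 0.13180674]
0.141 (array([0.5901, 0.1041]), np.float64(0.1554), np.float64(0.0135))
0.145 (array([0.5881, 0.0993]), np.float64(0.1547), np.float64(0.0135))
```

Run:
```python
from h import *
c=dict(np.load("s2.npz"))
for s,r in(((263,193),24),((346,367),27)):
    P=rim(c,s,r); P=P[(P[:,2]>.045)&(P[:,2]<.085)]; print(plane(P),P.mean(0))
d,g=masks(c); d[:183]=0
m=np.zeros_like(d); cv2.circle(m,(329,202),28,255,-1); m&=d
k=max(cv2.findContours(m,cv2.RETR_EXTERNAL,cv2.CHAIN_APPROX_NONE)[0],key=cv2.contourArea)[:,0]; print(k.min(0),k.max(0))
P=rim(c,(329,200),27); P=P[(P[:,2]>.115)&(P[:,2]<.16)]
ax=P[:,:2]@[.384,.923]; o=np.argsort(ax); print(np.c_[ax,P[:,2]][o][::8].round(4).tolist())
```

```text
(array([ 0.11, -0.07]), np.float64(0.0586), 84) [0.43967506 0.32531668 0.05858459]
(array([-0.45, -1.07]), np.float64(0.0617), 217) [ 0.41965743 -0.3841857   0.06146662]
[305 183] [352 216]
[[0.2599, 0.129], [0.2613, 0.1244], [0.263, 0.1269], [0.2656, 0.1285], [0.2681, 0.1265], [0.2717, 0.1274], [0.2752, 0.1236], [0.2847, 0.1283], [0.2994, 0.1316], [0.3154, 0.1341], [0.3511, 0.1352], [0.368, 0.1317], [0.38, 0.1366], [0.3885, 0.1462], [0.3914, 0.1371], [0.3932, 0.1352], [0.3952, 0.138], [0.3976, 0.1355], [0.4013, 0.1372]]
```

The lid sags about 4° away from the grip, so I'll tip the tool 4° about its x to level it, lower it most of the way, and measure again.

```bash
python3 -m handwheel '[[[-1,0,0,1,2,0,0],[-1,0,0,2.5,4,0,0],[-1,0,0,4,4,0,0],[-1,0,0,5,4,0,0],[-1,0,0,5.5,4,0,0],[-1,0,0,5.5,4,0,0],[-1,0,0,5.5,4,0,0]]]'
python3 - <<'E'
from h import *
c=camera("side"); np.savez("s3.npz",**c); cv2.imwrite("pics/s3.png",cv2.resize(c["frame"][150:280,250:410],None,fx=4.5,fy=4.5))
P=rim(c,(329,215),27); P=P[(P[:,2]>.055)&(P[:,2]<.11)]; print(plane(P),P.mean(0)); 
d,g=masks(c); d[:195]=0
for z in(.080,.084): print(circ(c,d,(329,217),z,30))
E
```

```text
time_s: 5.98
eef_pos: [0.6252, 0.1851, 0.066]
eef_rot: [-0.006, 0.196, 0.98, -0.034]
wrist_force: [-0.1, -0.8, -3.0]
opening: 0.086
grasp_force: 71.2
(array([1.5 , 0.28]), np.float64(0.0823), 119) [0.59360871 0.10887654 0.08255257]
(array([0.5961, 0.1198]), np.float64(0.1514), np.float64(0.0034))
(array([0.5941, 0.1152]), np.float64(0.1507), np.float64(0.0033))
```

View pics/s3.png

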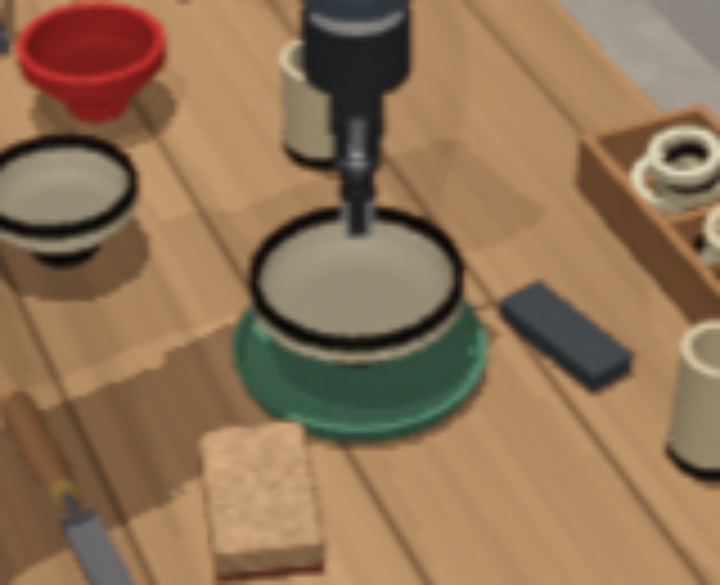

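It is level now. I'll correct about 3.5 mm along tool y and lower slowly.

```bash
python3 -m handwheel '[[[-1,0,0.3,0.4,0,0,0],[-1,0,0.45,0.7,0,0,0],[-1,0,0.45,0.9,0,0,0],[-1,0,0.45,1.1,0,0,0],[-1,0,0.45,1.2,0,0,0],[-1,0,0.45,1.2,0,0,0],[-1,0,0.45,1.2,0,0,0]]]'
```

```text
time_s: 6.9
eef_pos: [0.6263, 0.1885, 0.0533]
eef_rot: [-0.007, 0.196, 0.98, -0.034]
wrist_force: [0.0, 1.0, -1.5]
opening: 0.086
grasp_force: 70.0
```

```bash
python3 -m handwheel '[[[-1,0,0,0.1,0,0,0],[-1,0,0,0.15,0,0,0],[-1,0,0,0.15,0,0,0]]]'
```

```text
time_s: 7.28
eef_pos: [0.6268, 0.1887, 0.0524]
eef_rot: [-0.006, 0.195, 0.98, -0.034]
wrist_force: [0.8, 2.3, 5.5]
opening: 0.086
grasp_force: 68.6
```

```bash
python3 -m handwheel '[[[-0.7,0,0,0,0,0,0],[-0.4,0,0,0,0,0,0],[0,0,0,0,0,0,0],[0,0,0,0,0,0,0],[0,0,0,-2,0,0,0],[0,0,0,-5,0,0,0],[0,0,0,-8,-2,0,0],[0,0,0,-8,-4,0,0],[0,0,0,-8,-4,0,0]]]'
python3 - <<'E'
from h import *
c=camera("side"); d,g=masks(c); d[:195]=0
cv2.imwrite("pics/s4.png",cv2.resize(c["frame"][130:280,240:440],None,fx=4,fy=4))
P=rim(c,(329,222),27); P=P[(P[:,2]>.055)&(P[:,2]<.09)]; print(plane(P),P.mean(0))
for r in (30,34): print(circ(c,d,(330,217),.069,r))
print(go([.4656,.3802,.13]))
E
```

```text
time_s: 8.4
eef_pos: [0.6279, 0.193, 0.1316]
eef_rot: [0.0, 0.196, 0.981, 0.0]
wrist_force: [0.5, -0.7, -0.1]
opening: 0.503
grasp_force: 0.0
(array([-0.47, -0.3 ]), np.float64(0.0696), 126) [0.59328173 0.10990983 0.06936217]
(array([0.5968, 0.1217]), np.float64(0.1499), np.float64(0.0027))
(array([0.5968, 0.1217]), np.float64(0.1499), np.float64(0.0027))
[22.14 11.05  0.09]
```

View pics/s4.png

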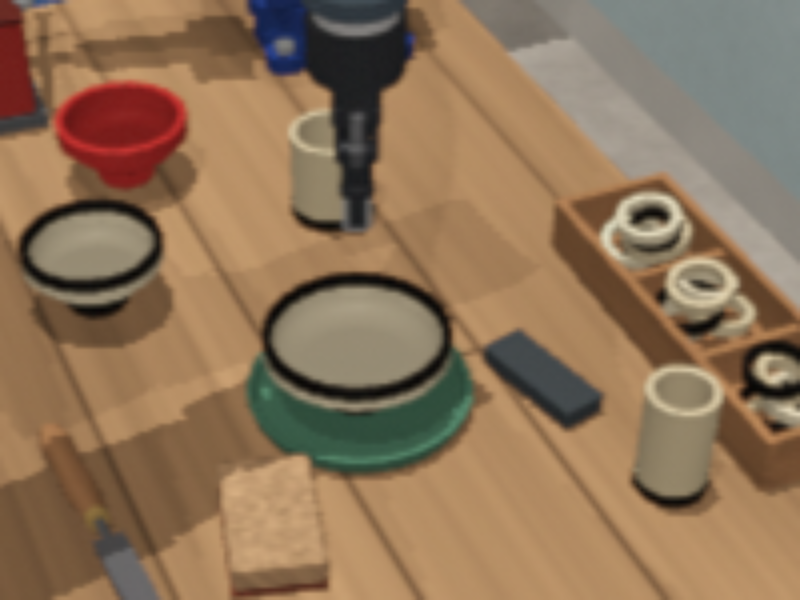

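The large lid is level and centred on the tray. Next is the medium one.

```bash
python3 -m handwheel '[[[0,5,2.5,0,0,0,0],[0,10,5,0,0,0,0],[0,15,7.5,0,0,0,0],[0,19,9.7,0,0,0,0],[0,21.5,11,0,0,0,0],[0,22.2,11.3,0,0,0,0],[0,22.2,11.3,0,0,0,0],[0,22.2,11.3,0,0,0,0],[0,22.2,11.3,0,0,0,0]]]'
python3 - <<'E'
from h import *
print(go([.466,.3826,.042]))
E
```

```text
time_s: 9.57
eef_pos: [0.4674, 0.3822, 0.1313]
eef_rot: [0.0, 0.196, 0.981, -0.0]
wrist_force: [0.4, -0.6, 0.0]
opening: 0.502
grasp_force: 0.0
[ 0.15 -0.02  8.93]
```

```bash
python3 -m handwheel '[[[0,0.1,0,3,0,0,0],[0,0.1,0,6,0,0,0],[0,0.1,0,8,0,0,0],[0,0.1,0,8.9,0,0,0],[0,0.1,0,8.9,0,0,0],[-0.6,0.1,0,8.9,0,0,0],[-1,0.1,0,8.9,0,0,0],[-1,0.1,0,8.9,0,0,0],[-1,0.1,0,8.9,0,0,0],[-1,0.1,0,8.9,0,0,0]]]'
```

```text
time_s: 10.82
eef_pos: [0.4667, 0.3843, 0.0437]
eef_rot: [0.001, 0.196, 0.981, 0.001]
wrist_force: [0.2, 1.9, 5.5]
opening: 0.09
grasp_force: 57.5
```

```bash
python3 -m handwheel '[[[-1,0,0,-1,0,0,0],[-1,0,0,-3,0,0,0],[-1,0,0,-6,0,0,0],[-1,-2,-1.2,-9,0,0,0],[-1,-6,-3.6,-10,0,0,0],[-1,-11,-6.6,-10,0,0,0],[-1,-16,-9.6,-10,0,0,0],[-1,-20,-12,-10,0,0,0],[-1,-22,-13.1,-10,0,0,0],[-1,-22.3,-13.3,-10,0,0,0]]]'; python3 -m handwheel '[[[-1,0,0,0,0,0,0],[-1,0,0,0,0,0,0],[-1,0,0,0,0,0,0]]]'
python3 - <<'E'
from h import *
c=camera("side"); np.savez("s5.npz",**c); cv2.imwrite("pics/s5.png",cv2.resize(c["frame"][130:280,240:440],None,fx=4,fy=4))
P=rim(c,(329,192),32); P=P[(P[:,2]>.14)&(P[:,2]<.18)]; print(plane(P),P.mean(0))
E
```

```text
time_s: 12.08
eef_pos: [0.6211, 0.1742, 0.1428]
eef_rot: [0.0, 0.197, 0.98, 0.0]
wrist_force: [-0.3, -0.3, -1.8]
opening: 0.088
grasp_force: 56.8
time_s: 12.45
eef_pos: [0.6199, 0.1763, 0.1424]
eef_rot: [-0.0, 0.195, 0.981, 0.0]
wrist_force: [0.3, 0.5, -2.6]
opening: 0.091
grasp_force: 56.9
(array([0.54, 0.72]), np.float64(0.1566), 124) [0.59677652 0.11648575 0.15733049]
```

View pics/s5.png

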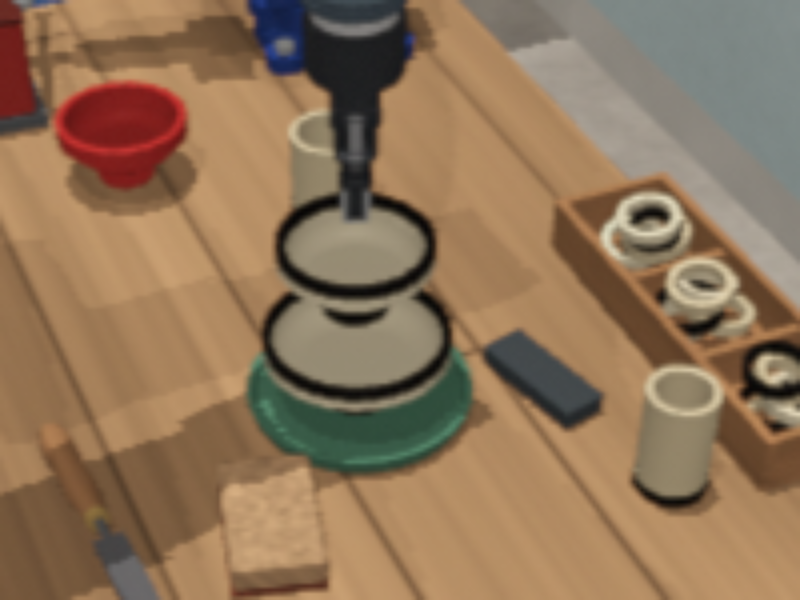

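The medium lid is above the large one and tilted about 1°. I'll apply small corrections and lower it.

```bash
python3 -m handwheel '[[[-1,-0.1,0.1,1.5,1,0,0],[-1,-0.15,0.2,3,1,0,0],[-1,-0.15,0.25,4.5,1,0,0],[-1,-0.15,0.25,5.3,1,0,0],[-1,-0.15,0.25,5.7,1,0,0],[-1,-0.15,0.25,5.9,1,0,0],[-1,-0.15,0.25,5.9,1,0,0],[-1,-0.15,0.25,5.9,1,0,0]]]'
python3 - <<'E'
from h import *
c=camera("side"); d,g=masks(c); d[:190]=0
P=rim(c,(329,206),24); P=P[(P[:,2]>.085)&(P[:,2]<.125)]; print(plane(P))
for r in(22,): print(circ(c,d,(329,209),.102,24))
E
```

```text
time_s: 13.5
eef_pos: [0.6233, 0.1769, 0.0839]
eef_rot: [-0.001, 0.196, 0.981, -0.008]
wrist_force: [0.3, -1.2, -1.9]
opening: 0.091
grasp_force: 56.9
(array([ 0.25, -0.39]), np.float64(0.0995), 112)
(array([0.5862, 0.0953]), np.float64(0.1576), np.float64(0.0115))
```

```bash
python3 -m handwheel '[[[-1,0.05,0,0.1,0,0,0],[-1,0.1,0,0.2,0,0,0],[-1,0.1,0,0.3,0,0,0],[-1,0.1,0,0.35,0,0,0],[-1,0.1,0,0.35,0,0,0]]]'
```

```text
time_s: 14.18
eef_pos: [0.6227, 0.1776, 0.0813]
eef_rot: [-0.001, 0.196, 0.981, -0.008]
wrist_force: [-0.8, 1.7, 7.2]
opening: 0.091
grasp_force: 58.3
```

Contact. I'll release and lift, then look.

```bash
python3 -m handwheel '[[[-0.7,0,0,0,0,0,0],[-0.4,0,0,0,0,0,0],[0,0,0,0,0,0,0],[0,0,0,0,0,0,0],[0,0,0,-2,0,0,0],[0,0,0,-5,0,0,0],[0,0,0,-7,-1,0,0],[0,0,0,-7,-1,0,0]]]'
python3 - <<'E'
from h import *
c=camera("side"); d,g=masks(c)
cv2.imwrite("pics/s6.png",cv2.resize(c["frame"][150:270,250:410],None,fx=4.5,fy=4.5))
P=rim(c,(329,212),26); P=P[(P[:,2]>.08)&(P[:,2]<.12)]; print(plane(P),P.mean(0))
print(go([.438,-.3365,.15]))
E
```

```text
time_s: 15.18
eef_pos: [0.6241, 0.1783, 0.1529]
eef_rot: [0.002, 0.196, 0.981, 0.001]
wrist_force: [0.2, 0.3, 0.0]
opening: 0.5
grasp_force: 0.0
(array([-0.14, -0.57]), np.float64(0.0972), 116) [0.59633426 0.11715872 0.09718654]
[-2.690e+00 -5.462e+01  5.000e-02]
```

View pics/s6.png

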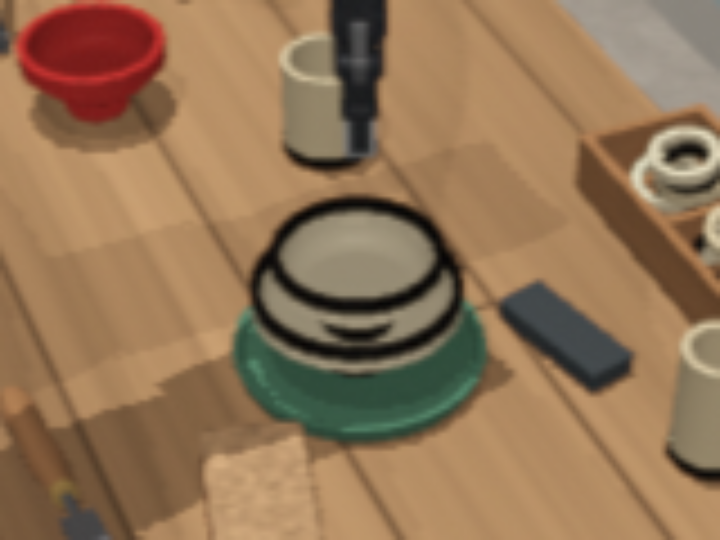

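The medium lid sits level and centred in the large one (both centred near crop (357,270)). Next is the small one.

```bash
python3 -m handwheel '[[[0,-0.3,-6,0,0,0,0],[0,-0.6,-12,0,0,0,0],[0,-0.9,-18,0,0,0,0],[0,-1.2,-24,0,0,0,0],[0,-1.5,-30,0,0,0,0],[0,-1.8,-36,0,0,0,0],[0,-2.1,-42,0,0,0,0],[0,-2.5,-48,0,0,0,0],[0,-2.8,-53,0,0,0,0],[0,-2.8,-54.4,0,0,0,0]]]';  python3 -m handwheel '[[[0,0,0,0,0,0,0],[0,0,0,0,0,0,0],[0,0,0,0,0,0,0]]]';python3 - <<'E'
from h import *
print(go([.4397,-.3353,.042]))
E
```

```text
time_s: 16.48
eef_pos: [0.4378, -0.3369, 0.1486]
eef_rot: [-0.001, 0.197, 0.98, 0.0]
wrist_force: [0.2, 0.6, 0.2]
opening: 0.501
grasp_force: 0.0
time_s: 16.85
eef_pos: [0.4402, -0.3333, 0.1497]
eef_rot: [-0.0, 0.195, 0.981, 0.0]
wrist_force: [-0.1, 0.0, 0.3]
opening: 0.502
grasp_force: 0.0
[-0.04 -0.21 10.77]
```

```bash
python3 -m handwheel '[[[0,0,-0.2,4,0,0,0],[0,0,-0.2,7,0,0,0],[0,0,-0.2,9.5,0,0,0],[0,0,-0.2,10.7,0,0,0],[0,0,-0.2,10.7,0,0,0],[-0.6,0,-0.2,10.7,0,0,0],[-1,0,-0.2,10.7,0,0,0],[-1,0,-0.2,10.7,0,0,0],[-1,0,-0.2,10.7,0,0,0],[-1,0,-0.2,10.7,0,0,0]]]'
```

```text
time_s: 18.1
eef_pos: [0.4398, -0.3375, 0.0442]
eef_rot: [0.001, 0.196, 0.981, -0.001]
wrist_force: [1.2, 2.1, 5.9]
opening: 0.089
grasp_force: 55.9
```

```bash
python3 -m handwheel '[[[-1,0,0,-1,0,0,0],[-1,0,0,-4,0,0,0],[-1,0,0,-8,0,0,0],[-1,0.2,3,-12,0,0,0],[-1,0.5,8,-13,0,0,0],[-1,0.8,13,-13,0,0,0],[-1,1.1,18.5,-13,0,0,0],[-1,1.4,24,-13,0,0,0],[-1,1.7,29.5,-13,0,0,0],[-1,2,35,-13,0,0,0]]]';  python3 -m handwheel '[[[-1,0.2,5,0,0,0,0],[-1,0.5,10,0,0,0,0],[-1,0.8,14.5,0,0,0,0],[-1,0.9,17.5,0,0,0,0],[-1,0.9,18.2,0,0,0,0],[-1,0.9,18.2,0,0,0,0],[-1,0.9,18.2,0,0,0,0],[-1,0.9,18.2,0,0,0,0]]]';python3 - <<'E'
from h import *
print(go([.6173,.1647,.113]))
c=camera("side"); cv2.imwrite("pics/s7.png",cv2.resize(c["frame"][130:280,240:440],None,fx=4,fy=4))
P=rim(c,(329,185),30); P=P[(P[:,2]>.17)&(P[:,2]<.21)]; print(plane(P),P.mean(0))
E
```

```text
time_s: 19.35
eef_pos: [0.5546, -0.0041, 0.1731]
eef_rot: [-0.0, 0.196, 0.981, -0.0]
wrist_force: [1.0, -1.6, -1.0]
opening: 0.087
grasp_force: 55.3
time_s: 20.35
eef_pos: [0.6161, 0.1646, 0.173]
eef_rot: [-0.0, 0.196, 0.981, -0.0]
wrist_force: [0.4, -0.2, -1.0]
opening: 0.088
grasp_force: 55.4
[-0.11  0.06  6.  ]
(array([0.13, 1.25]), np.float64(0.1881), 96) [0.59650047 0.1165412  0.18908369]
```

View pics/s7.png

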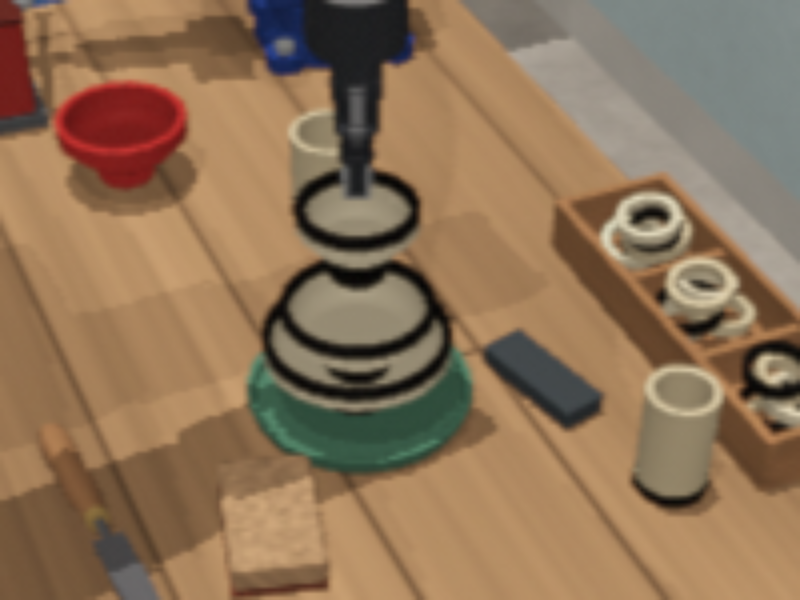

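The small lid is held about 1° off level, its column (358) matching the stack (358). I'll lower it to near contact with a 1° tip.

```bash
python3 -m handwheel '[[[-1,0,0.1,1.5,1,0,0],[-1,-0.1,0.1,3,1,0,0],[-1,-0.1,0.15,4.5,1,0,0],[-1,-0.1,0.15,5.4,1,0,0],[-1,-0.1,0.15,5.9,1,0,0],[-1,-0.1,0.15,6.1,1,0,0],[-1,-0.1,0.15,6.1,1,0,0],[-1,-0.1,0.15,6.1,1,0,0]]]'; python3 -m handwheel '[[[-1,0,0,0.1,0,0,0],[-1,0,0,0.2,0,0,0],[-1,0,0,0.3,0,0,0],[-1,0,0,0.3,0,0,0]]]'
```

```text
time_s: 21.4
eef_pos: [0.618, 0.1668, 0.1124]
eef_rot: [-0.001, 0.196, 0.981, -0.008]
wrist_force: [-0.6, 0.3, -1.8]
opening: 0.086
grasp_force: 55.4
time_s: 21.9
eef_pos: [0.6181, 0.167, 0.1099]
eef_rot: [-0.001, 0.196, 0.981, -0.008]
wrist_force: [-1.1, 0.4, 4.8]
opening: 0.088
grasp_force: 56.4
```

Contact, but about 2 mm far along tool y. I'll raise slightly, correct, touch down and release.

```bash
python3 -m handwheel '[[[-1,0,0,-0.3,0,0,0],[-1,0,-0.1,-0.3,0,0,0],[-1,0,-0.2,-0.3,0,0,0],[-1,0,-0.2,-0.2,0,0,0],[-1,0,-0.2,-0.1,0,0,0],[-1,0,-0.2,0,0,0,0],[-1,0,-0.2,0,0,0,0],[-1,0,-0.2,0,0,0,0]]]'
```

```text
time_s: 22.9
eef_pos: [0.6171, 0.1651, 0.1098]
eef_rot: [-0.001, 0.196, 0.981, -0.008]
wrist_force: [-2.2, 0.6, 6.3]
opening: 0.091
grasp_force: 56.5
```

```bash
python3 -m handwheel '[[[-0.7,0,0,0,0,0,0],[-0.4,0,0,0,0,0,0],[0,0,0,0,0,0,0],[0,0,0,0,0,0,0],[0,0,0,-2,0,0,0],[0,0,0,-5,0,0,0],[0,0,0,-8,0,0,0],[0,0,0,-10,0,0,0],[0,0,0,-10,0,0,0]]]'; python3 -m handwheel '[[[0,6,0,0,0,0,0],[0,12,0,0,0,0,0],[0,18,0,0,0,0,0],[0,23,0,0,0,0,0],[0,24,0,0,0,0,0],[0,24,0,0,0,0,0],[0,24,0,0,0,0,0],[0,24,0,0,0,0,0]]]'
python3 - <<'E'
from h import *
c=camera("side"); t=camera("top")
a=cv2.resize(c["frame"][150:270,270:390],None,fx=3.3,fy=3.3); b=cv2.resize(t["frame"][166:286,224:344],None,fx=3.3,fy=3.3)
cv2.imwrite("pics/f.png",np.hstack([a,b]))
P=rim(c,(329,202),19); P=P[(P[:,2]>.11)&(P[:,2]<.15)]; print(plane(P),P.mean(0))
E
```

```text
time_s: 24.02
eef_pos: [0.6189, 0.1667, 0.2116]
eef_rot: [0.001, 0.196, 0.981, -0.008]
wrist_force: [-0.4, -0.4, -0.1]
opening: 0.498
grasp_force: 0.0
time_s: 25.02
eef_pos: [0.3969, 0.258, 0.2086]
eef_rot: [-0.002, 0.196, 0.98, -0.009]
wrist_force: [0.5, 0.1, -0.3]
opening: 0.502
grasp_force: 0.0
(array([-0.72, -0.35]), np.float64(0.1257), 96) [0.5978791  0.11563748 0.12569512]
```

View pics/f.png

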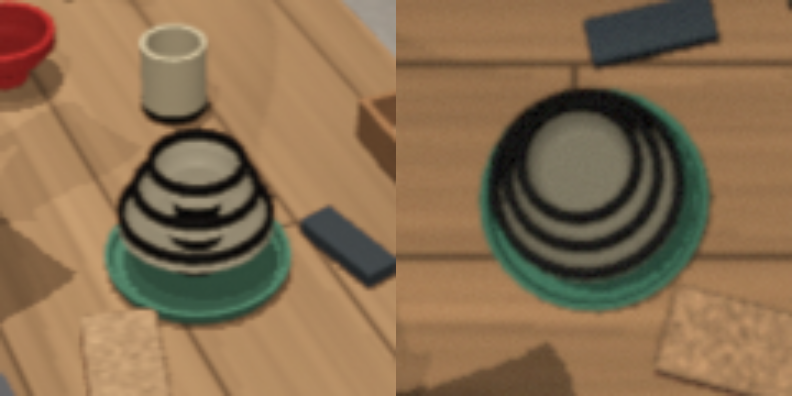

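All three are nested and level in both views. A quick centring check in the top view, then hand in.

Run:
```python
from h import *
c=camera("top"); d,g=masks(c)
print("large outer",circ(c,d,(281,222),.074,38)); print("tray",circ(c,g|d,(284,226),.018,45))
cx,cy=224+580/3.3,166+163/3.3
n,l,st,ce=cv2.connectedComponentsWithStats(255-d,connectivity=4)
k=l[int(cy),int(cx)]; m=((l==k)*255).astype(np.uint8); print(st[k])
print("small mouth",circ(c,m,(int(cx),int(cy)),.130,40))
```

```text
large outer (array([0.5973, 0.1229]), np.float64(0.1501), np.float64(0.0015))
tray (array([0.6006, 0.1228]), np.float64(0.178), np.float64(0.0019))
[     0      0    640    480 284283]
small mouth (array([ 0.599 , -0.1646]), np.float64(0.1954), np.float64(0.0024))
```

```bash
python3 -c "
from bench import ctrl; print(ctrl.hand_in())"
```

```text
the job is handed in; nothing more can be done
None
```

The three lids are stacked crown down on the tray and handed in at about 25 s. All measured within about 1° of level, and the largest is about 3 mm off the tray centre. The small lid's final centring check failed to measure, so its position rests on the arm's readings and the pictures.

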